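# Shut the draft lid and tare the jeweller's scale

### The job

Get the jeweller's scale ready for weighing, using only the fingertips: gently push the tilted clear lid fully shut, then lightly press the blue tare key all the way down, let it come back up and withdraw. Do not press the red or the yellow key or press the blue one while the lid is open, and leave the ring dish on the pan and the things around the scale where they stand; nothing is picked up.

Things in the scene. Friction and masses are not known exactly. Their poses are not given: they have to be found in the camera images.
- scale: White jeweller's scale, fixed to the bench. Its origin is on the bench under the centre of the square weighing chamber; its own x axis points from the key side to the hinge side, y to the left, z up. The case spans x -175 to 87 mm and y -110 to 110 mm, its top is 30 mm above the bench. The clear-walled chamber (x -85 to 85, y -100 to 100 mm) stands on it, rim 85 mm above the bench.
- draft_lid (a joint): Opening angle of the clear lid of the weighing chamber, in rad: 0 is fully shut, flat on the chamber rim; it begins tilted open by 0.55 to 0.95. A stiff hinge: the lid stays wherever it is left and takes about 0.5 to 2 N at its free edge to move.
- lid_hinge (a point): A point on the lid's hinge line, at its middle: 85 mm along the scale's +x from its origin and 85 mm above the bench. The hinge line runs along the scale's y axis; the free edge is the side towards the keys and swings up and away from them as the lid opens.
- lid_edge (a point): Middle of the orange strip (26 mm wide) along the lid's free edge, on the lid's upper (outer) face, 159 mm from the hinge line. The lid is a clear pane 172 mm long from hinge to edge, 200 mm wide, 6 mm thick, with grey strips on the other three sides; its upper face is 91 mm above the bench when shut.
- blue_key_top (a point): Centre of the top of the round blue key (the tare key, the one to press): 28 mm across, in a grey housing, top 52 mm above the bench when up. The three keys stand in a row along the scale's y axis, 125 mm from the scale's origin towards -x (40 mm before the chamber wall), 55 mm apart; their order varies.
- blue_key (a joint): Travel of the blue key in m: 0 up, 0.006 fully down. A spring (1 N to start, 4 N at full travel) brings it back up.
- red_key_top (a point): Centre of the top of the round red key (not to be pressed): 28 mm across, in a grey housing, top 52 mm above the bench when up. The three keys stand in a row along the scale's y axis, 125 mm from the scale's origin towards -x (40 mm before the chamber wall), 55 mm apart; their order varies.
- red_key (a joint): Travel of the red key in m: 0 up, 0.006 fully down. A spring (1 N to start, 4 N at full travel) brings it back up.
- yellow_key_top (a point): Centre of the top of the round yellow key (not to be pressed): 28 mm across, in a grey housing, top 52 mm above the bench when up. The three keys stand in a row along the scale's y axis, 125 mm from the scale's origin towards -x (40 mm before the chamber wall), 55 mm apart; their order varies.
- yellow_key (a joint): Travel of the yellow key in m: 0 up, 0.006 fully down. A spring (1 N to start, 4 N at full travel) brings it back up.
- blue_key_base: The grey housing of the blue key, fixed to the scale; origin at the centre of its underside, 30 mm above the bench.
- ring_dish: Small white dish, 68 mm across, 20 mm tall, with a gold ring, standing loose on the round steel pan inside the chamber, 38 mm above the bench; origin at the centre of its underside.
- mug: Brown mug, 72 mm rim, 85 mm tall. Loose bystander; origin at the centre of its underside.
- jar: Amber glass jar with brass cap, 56 mm across, 60 mm tall. Loose bystander; origin at the centre of its underside.
- steel_cup: Open steel cup, 72 mm rim, 50 mm tall. Loose bystander; origin at the centre of its underside.
- doming_block: Dark steel doming block with round dimples, a 50 mm cube. Loose bystander; origin at the centre of its underside.
- oilstone: Grey oilstone, 50 x 130 x 28 mm, lying flat. Loose bystander; origin at the centre of its underside.

How it is judged:
By the outcome, as a careful person would: the job done as asked, in the order asked, and still so for the second after the job is handed in, with the robot touching nothing.
It also fails if it takes over 42 s, if anything falls off the work surface, if the arm or the gripper's body presses on something with over 40 N, if the wrist force passes 120 N, or if a joint passes its speed limit or range.

### The arm

A 6-joint arm with a two-finger parallel gripper is mounted at the origin on the work surface. World frame = base frame: x ahead of the robot, y to its left, z up, the work surface at z = 0. Lengths are in m, angles in rad, forces in N, time in s.
With the tool pointing down it reaches from about 0.3 to 1 m from the base axis. Payload 5.1 kg.
Tool frame: the origin (TCP) lies at the very end of the fingers, on their centre line; the grasp point (between the pads) lies 19 mm behind it; z points along the fingers, y is the line along which they close (so a half turn about z gives the same grasp; the last joint's range is limited). The gripper opens to 95 mm and grips with 3 to 60 N. Pads are 20 mm wide; open, the fingers measure 119 mm over their backs; the gripper's body (75 mm by 180 mm) begins 59 mm behind the grasp point.
Start: joints at [-1.331, 0.124, 1.65, -0, 1.367, -0.083], TCP at [0.206, -0.616, 0.215] pointing down, gripper open.
Joint ranges: [-2.61, 2.61], [-1.02, 2.33], [0.03, 2.71], [-1.35, 4.49], [0.32, 2.68], [-2.91, 2.91]. Speed limits (rad/s): [2.57, 2.57, 3.14, 3.14, 3.14, 3.14].

### API

Orientations are given as a unit quaternion [w, x, y, z].
In Python, from station import manip gives the robot as it stands.
- The arm moves only by the tool send_rows, never from a script. Its argument "steps" is one flat list of numbers, 7 for each row, row after row: the shift along the world's x, y, z in cm, then the turn, a rotation vector about the world's x, y, z in degrees, then the opening, from 0 (shut) to 1 (fully open). In form: [tx, ty, tz, wx, wy, wz, jaw, tx, ty, tz, wx, wy, wz, jaw, ...]. A call has 1 to 5 rows; each row is the pose to reach, as a shift and turn from the pose commanded when the call began; what a row does not reach only later rows make up. A row lasts 1/10 s, in which the tool goes at most 50 mm and 8.59 degrees, less where a joint would pass 70% of its speed; a pose out of reach is approached as far as the arm can. A call with a gripper value outside its range is refused whole. The fingers move at their own pace and stop on an object; "force" is the grip in N (left out, the last holds). Time passes only in rows, so rows that repeat a pose let the fingers close. It gives the time, the measured TCP pose, the force, the opening and the grip force at its end, in the units of the state.
- manip.read_state(): the state, without advancing time (a new reading comes with each control period).
- manip.camera(name): name is "side" or "top" or "wrist"; returns a dict with "image" (400x640x3 uint8, red, green, blue), "depth" (400x640 float32, m along the optical axis (not along the pixel's ray), 0 where there is no reading), "vfov" (degrees; the focal length in pixels is half the picture's height over the tangent of half this angle, whatever the lens; pixels are square), "cx", "cy" (the principal point, pixels), "R" (3x3) and "t" (3): a world point X has camera coordinates R X + t; the wrist camera has in their place "hand_eye" (4x4, takes a point from camera to tool coordinates, whose origin is the TCP and whose axes are the flange's). Camera axes: x right, y down, z forward; pixel columns grow to the right and rows downward; lengths in m; the calibration is good to about 2 mm. The wrist camera is an equidistant fisheye: a pixel r from the principal point sees the ray r / f radians off the axis. A picture is of the moment at which its call begins: read the wrist's pose just before it.
- manip.sign_off(): hands the job in; it is judged then, once.
The state is a dict: "clock": time; "qpos": joint angles; "joint_velocities": joint speeds; "effort": joint torques, N m; "tool_pos": TCP position; "tool_rot": TCP orientation; "force": force on the tool from outside, world axes, zero at the start; "torque": the same for the moment, N m; "finger_gap": opening from 0.0 (shut) to 1.0 (fully open); "grip_force": force on a finger pad.
Only numpy, scipy, OpenCV 4.12 (cv2) and the standard library are available. Lean on these libraries where they do the work, as an engineer would, in place of code of your own. Each camera call takes 0.05 s, during which the arm holds its last target. There are 200 camera calls.

## Working session

There is one attempt and no reset: what is moved stays moved. The work goes in short steps, Python scripts to look and compute and a tool call to move; the robot and the scene stay as the last step left them, time stands still between calls to the robot, and variables do not carry over. Pictures are saved under pics/ and viewed, at most 10 in all, crops included, and the job is handed in when it is done.

Besides the shell and the picture viewer there is one more tool, called after "Emit:" as name(argument=value, ...) on one line, values as JSON. send_rows: Moves the arm, as the interface text tells. Its arguments: {"type":"object","properties":{"steps":{"type":"array"},"force":{"type":"number"}},"required":["steps"]}

```bash
mkdir -p pics
cat > h.py <<'E'
import numpy as np,cv2
from station import manip
def save(n,f):
    c=manip.camera(n); cv2.imwrite(f,c["image"][:,:,::-1]); np.savez(f[:-4]+'.npz',**c); return c
def world(c):
    h,w=c["depth"].shape; f=h/2/np.tan(np.radians(c["vfov"])/2)
    v,u=np.mgrid[:h,:w]; d=c["depth"]
    P=np.stack([(u-c["cx"])/f*d,(v-c["cy"])/f*d,d],-1)
    return (P-c["t"])@c["R"]
E
python3 - <<'E'
from h import *
for n in("top","side"):
    c=save(n,f"pics/{n}0.png"); print(n,c["vfov"],c["t"],c["R"])
E
```

```text
top 53.31167107177643 [0.03142429 0.60706159 0.79049591] [[ 0.004902   -0.99997849 -0.00435782]
 [-0.99015694 -0.0042442  -0.13989718]
 [ 0.13987568  0.0050007  -0.99015645]]
side 44.89738251708187 [0.52675439 0.27642495 0.92296746] [[-0.80448415 -0.5939356   0.00676463]
 [-0.39111357  0.52112228 -0.75859194]
 [ 0.44702956 -0.61292093 -0.65153089]]
```

View pics/top0.png

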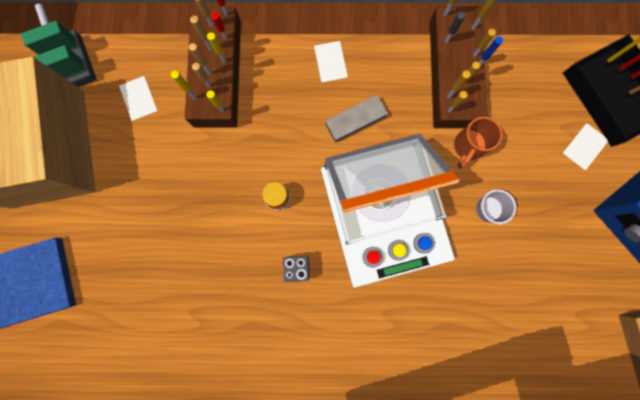

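View pics/side0.png

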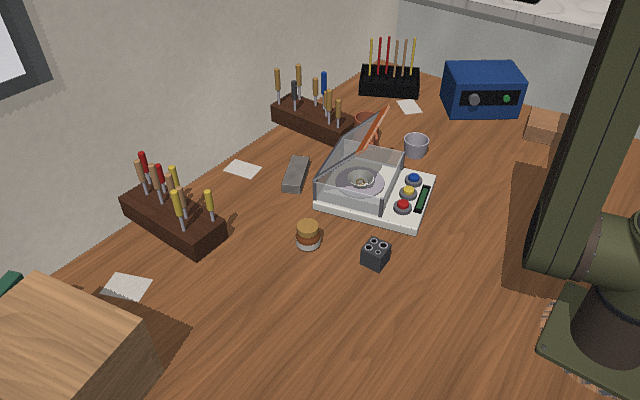

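The top view shows red (373,257), yellow (400,250) and blue (425,243) keys, with the orange strip running from (342,206) to (457,178). In the side view the keys are at (403,206), (408,192) and (413,178), and the lid is tilted open.

Run:
```python
from h import *
C={n:dict(np.load(f"pics/{n}0.npz")) for n in("top","side")}
box={"top":(325,170,470,275),"side":(340,100,440,225)}
cent={}
for n,c in C.items():
    hsv=cv2.cvtColor(c["image"],cv2.COLOR_RGB2HSV); W=world(c); x0,y0,x1,y1=box[n]
    M=np.zeros(hsv.shape[:2],bool); M[y0:y1,x0:x1]=1
    for k,lo,hi in(("red",0,4),("red2",175,180),("yellow",22,32),("blue",105,120),("orange",5,15)):
        m=M&(hsv[...,0]>=lo)&(hsv[...,0]<=hi)&(hsv[...,1]>170)&(hsv[...,2]>110)
        nn,l,s,ce=cv2.connectedComponentsWithStats(m.astype(np.uint8))
        if nn<2: continue
        i=1+s[1:,4].argmax(); p=W[(l==i)&(c["depth"]>0)]
        print(n,k,s[i],ce[i].round(1),np.median(p,0).round(4),"mean",p.mean(0).round(4))
        cent[n,k]=ce[i]
        if k=="orange":
            mu=p.mean(0);U,S,V=np.linalg.svd(p-mu,full_matrices=False);print(V.round(3),"normal angle",np.degrees(np.arccos(abs(V[2,2]))), ((p-mu)@V[0]).min(),((p-mu)@V[0]).max())
def P(c):
    f=200/np.tan(np.radians(c["vfov"])/2); return np.array([[f,0,c["cx"]],[0,f,c["cy"]],[0,0,1]])@np.c_[c["R"],c["t"]]
for k in("red","yellow","blue","orange"):
    if("top",k)in cent and("side",k)in cent:
        X=cv2.triangulatePoints(P(C["top"]),P(C["side"]),cent["top",k],cent["side",k]).ravel(); print("tri",k,(X[:3]/X[3]).round(4))
```

```text
top red [367 251  13  13 132] [373.1 256.8] [ 0.4829 -0.0657  0.052 ] mean [ 0.4833 -0.0659  0.052 ]
top red2 [376 251   1   1   1] [376. 251.] [ 0.4949 -0.0721  0.0505] mean [ 0.4949 -0.0721  0.0505]
top yellow [393 244  13  13 142] [399.  249.9] [ 0.4971 -0.1184  0.052 ] mean [ 0.4973 -0.1187  0.0516]
top blue [419 237  13  13 126] [424.8 242.7] [ 0.5115 -0.1715  0.0518] mean [ 0.512  -0.1712  0.052 ]
top orange [ 341  170  129  105 3603] [437.7 214.5] [ 0.5827 -0.2424  0.001 ] mean [ 0.5651 -0.2017  0.0652]
[[-0.173 -0.635 -0.753]
 [ 0.958 -0.286  0.021]
 [-0.229 -0.717  0.658]] normal angle 48.86361980737616 -0.2400764720200966 0.11852495472683532
side red [398 199  11  10  75] [402.7 203.6] [ 0.4803 -0.0617  0.0523] mean [ 0.4806 -0.0629  0.0519]
side red2 [402 207   1   2   2] [402.  207.5] [ 0.4758 -0.051   0.0506] mean [ 0.4758 -0.051   0.0506]
side yellow [413 192   1   1   1] [413. 192.] [ 0.4847 -0.1214  0.0462] mean [ 0.4847 -0.1214  0.0462]
side blue [409 174  10   8  53] [413.7 176.8] [ 0.5088 -0.1673  0.0527] mean [ 0.5092 -0.168   0.0523]
side orange [356 105  32  47 191] [371.3 128.9] [ 0.5933 -0.0809  0.2052] mean [ 0.5941 -0.0851  0.2052]
[[-0.261  0.965 -0.003]
 [-0.674 -0.18   0.717]
 [-0.691 -0.189 -0.697]] normal angle 45.79519764427052 -0.10277029496989588 0.09074505173125254
tri red [ 0.4828 -0.0666  0.0481]
tri yellow [ 0.491  -0.1236  0.0419]
tri blue [ 0.5116 -0.1723  0.0486]
tri orange [ 0.5948 -0.1434  0.1742]
```

```bash
cat >> h.py <<'E'
from scipy.spatial.transform import Rotation as Ro
ex=np.array([.964,.265,0]); H=np.array([.6998,-.0631,.085]); K=np.array([.512,-.171,.052])
def st():
    s=manip.read_state(); q=s["tool_rot"]; return s,np.array(s["tool_pos"]),Ro.from_quat([*q[1:],q[0]])
E
python3 - <<'E'
from h import *
s,p,R=st(); print(p,R.as_matrix().round(3),s["force"],s["clock"])
for th in (46,40,34,28,22,16,10,5,0):
    t=np.radians(th); a=-.159*np.cos(t)+.006*np.sin(t)+.010
    X=H+ex*a+[0,0,.159*np.sin(t)+.006*np.cos(t)]
    print(th,X.round(4),"from start cm",((X-p)*100).round(2))
E
```

```text
[ 0.20600947 -0.61588522  0.21354324] [[ 0.948  0.317 -0.   ]
 [ 0.317 -0.948  0.002]
 [ 0.    -0.002 -1.   ]] [ 0.06334972  0.36451102 -0.26012419] 0.1
46 [ 0.6071 -0.0886  0.2035] from start cm [40.11 52.73 -1.  ]
40 [ 0.5957 -0.0917  0.1918] from start cm [38.97 52.42 -2.17]
34 [ 0.5856 -0.0945  0.1789] from start cm [37.96 52.14 -3.47]
28 [ 0.5768 -0.0969  0.1649] from start cm [37.08 51.9  -4.86]
22 [ 0.5695 -0.0989  0.1501] from start cm [36.35 51.7  -6.34]
16 [ 0.5637 -0.1005  0.1346] from start cm [35.77 51.54 -7.89]
10 [ 0.5595 -0.1017  0.1185] from start cm [35.35 51.42 -9.5 ]
5 [ 0.5573 -0.1023  0.1048] from start cm [ 35.12  51.36 -10.87]
0 [ 0.5562 -0.1026  0.091 ] from start cm [ 35.02  51.33 -12.25]
```

Emit:
send_rows(steps=[3,4,4,0,0,-1,0,6,8,6,0,0,-2,0,9,12,6,0,0,-3,0,12,16,6,0,0,-3,0,15,20,6,0,0,-3,0], force=10)

```text
clock: 0.6
tool_pos: [0.3473, -0.4277, 0.2747]
tool_rot: [0.0, 0.991, 0.134, 0.0]
force: [0.5, -1.5, 0.6]
finger_gap: 0.637
grip_force: 0.0
```

Emit:
send_rows(steps=[3,4,0,0,0,0,0,6,8,0,0,0,0,0,9,12,0,0,0,0,0,12,16,0,0,0,0,0,15,20,0,0,0,0,0])

```text
clock: 1.1
tool_pos: [0.4972, -0.2273, 0.2742]
tool_rot: [-0.0, 0.991, 0.135, -0.0]
force: [0.2, -1.1, 0.9]
finger_gap: 0.218
grip_force: 0.0
```

Emit:
send_rows(steps=[3,4,0,0,0,0,0,6,8,0,0,0,0,0,9,11,0,0,0,0,0,10.1,12.7,0,0,0,0,0,10.1,12.7,0,0,0,0,0])

```text
clock: 1.6
tool_pos: [0.5983, -0.0999, 0.2735]
tool_rot: [-0.001, 0.991, 0.137, -0.001]
force: [-0.1, -0.0, 0.3]
finger_gap: 0.009
grip_force: 0.0
```

Run:
```python
from h import *
s,p,R=st(); print(p,R.as_matrix().round(3),s["force"],s["clock"],s["finger_gap"])
c=save("side","pics/s1.png"); cv2.imwrite("pics/s1c.png",cv2.resize(c["image"][60:250,270:470,::-1],None,fx=3,fy=3))
```

```text
[ 0.59830649 -0.09986331  0.27351768] [[ 0.963  0.271 -0.001]
 [ 0.271 -0.963  0.001]
 [-0.001 -0.001 -1.   ]] [-0.10329893 -0.04555602  0.2816578 ] 1.6 0.008651422761463017
```

View pics/s1c.png

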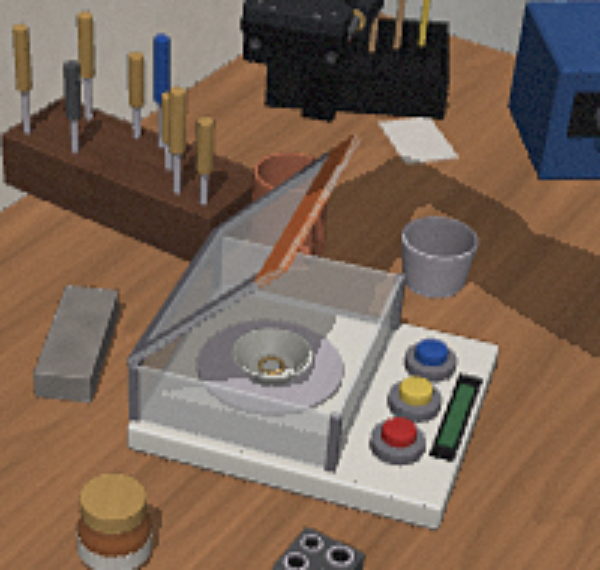

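The crop shows the closed fingertips above the strip at (320,115), with the lid untouched and the keys up. I'll go down to just above the strip.

Emit:
send_rows(steps=[0,0,-2,0,0,0,0,0,0,-4,0,0,0,0,0,0,-5,0,0,0,0,0,0,-5.5,0,0,0,0,0,0,-5.5,0,0,0,0])

```text
clock: 2.15
tool_pos: [0.5969, -0.1029, 0.2191]
tool_rot: [-0.0, 0.991, 0.134, -0.0]
force: [-0.7, -0.1, -0.3]
finger_gap: 0.004
grip_force: 0.0
```

Emit:
send_rows(steps=[0.5,0.7,0.3,0,0,0,0,1.0,1.4,0.3,0,0,0,0,1.0,1.4,0.3,0,0,0,0])

```text
clock: 2.45
tool_pos: [0.6087, -0.0873, 0.2239]
tool_rot: [0.0, 0.991, 0.135, 0.001]
force: [0.1, -0.8, 0.1]
finger_gap: 0.004
grip_force: 0.0
```

Emit:
send_rows(steps=[0,0,-0.5,0,0,0,0,0,0,-1,0,0,0,0,0,0,-1.3,0,0,0,0,0,0,-1.5,0,0,0,0,0,0,-1.5,0,0,0,0])

```text
clock: 2.95
tool_pos: [0.6071, -0.0883, 0.2068]
tool_rot: [-0.0, 0.991, 0.135, -0.001]
force: [0.1, 0.3, 0.8]
finger_gap: 0.005
grip_force: 0.0
```

Emit:
send_rows(steps=[-0.1,0,-0.5,0,0,0,0,-0.4,-0.1,-0.8,0,0,0,0,-0.7,-0.2,-1.1,0,0,0,0,-1.1,-0.3,-1.5,0,0,0,0,-1.1,-0.3,-1.5,0,0,0,0])

```text
clock: 3.45
tool_pos: [0.5956, -0.0914, 0.1917]
tool_rot: [-0.0, 0.991, 0.135, -0.001]
force: [-1.2, -0.0, -0.2]
finger_gap: 0.003
grip_force: 0.0
```

Emit:
send_rows(steps=[-0.25,-0.07,-0.3,0,0,0,0,-0.5,-0.14,-0.6,0,0,0,0,-0.75,-0.2,-0.95,0,0,0,0,-1.0,-0.28,-1.3,0,0,0,0,-1.0,-0.28,-1.3,0,0,0,0])

```text
clock: 3.95
tool_pos: [0.5858, -0.0941, 0.1787]
tool_rot: [-0.0, 0.991, 0.135, -0.001]
force: [-0.6, -0.3, 1.1]
finger_gap: 0.002
grip_force: 0.0
```

Run:
```python
from h import *
s,p,R=st(); print(p,s["force"],s["clock"])
c=save("side","pics/s2.png"); cv2.imwrite("pics/s2c.png",cv2.resize(c["image"][60:250,270:470,::-1],None,fx=3,fy=3))
```

```text
[ 0.58579026 -0.09412507  0.17865397] [-0.63214491 -0.31301378  1.05419444] 3.95
```

View pics/s2c.png

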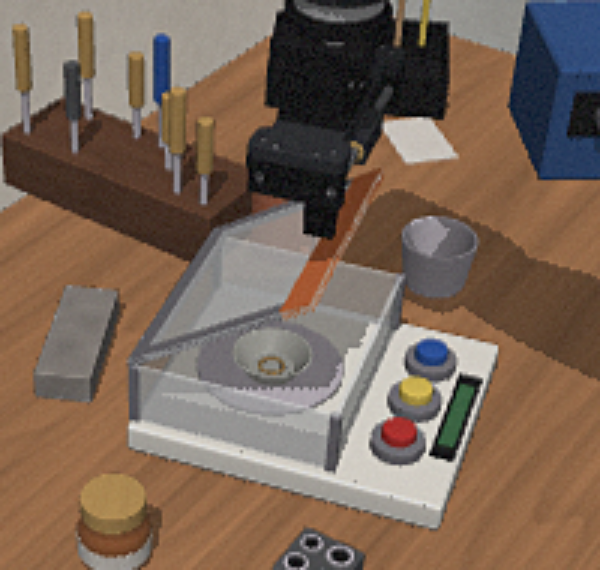

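The crop shows the fingertip on the orange strip at (320,235) with the lid following down, now lower than before. I'll continue along the arc.

Emit:
send_rows(steps=[-0.45,-0.12,-0.7,0,0,0,0,-0.85,-0.23,-1.4,0,0,0,0,-1.25,-0.34,-2.1,0,0,0,0,-1.6,-0.44,-2.9,0,0,0,0,-1.6,-0.44,-2.9,0,0,0,0])

```text
clock: 4.5
tool_pos: [0.5689, -0.0983, 0.1485]
tool_rot: [-0.001, 0.991, 0.135, -0.002]
force: [-0.3, -0.3, -0.8]
finger_gap: 0.006
grip_force: 0.0
```

Emit:
send_rows(steps=[-0.3,-0.08,-0.8,0,0,0,0,-0.58,-0.16,-1.55,0,0,0,0,-0.8,-0.22,-2.35,0,0,0,0,-1.0,-0.28,-3.1,0,0,0,0,-1.0,-0.28,-3.1,0,0,0,0])

```text
clock: 5.0
tool_pos: [0.5592, -0.1011, 0.1177]
tool_rot: [-0.001, 0.991, 0.135, -0.001]
force: [-0.3, 0.2, -0.3]
finger_gap: 0.006
grip_force: 0.0
```

Emit:
send_rows(steps=[-0.1,-0.02,-0.5,0,0,0,0,-0.18,-0.05,-1.0,0,0,0,0,-0.25,-0.07,-1.5,0,0,0,0,-0.3,-0.08,-2.0,0,0,0,0,-0.3,-0.08,-2.0,0,0,0,0])

```text
clock: 5.5
tool_pos: [0.5569, -0.102, 0.0985]
tool_rot: [-0.0, 0.991, 0.135, -0.001]
force: [-0.4, -0.8, -0.6]
finger_gap: 0.003
grip_force: 0.0
```

Emit:
send_rows(steps=[0,0,-0.25,0,0,0,0,0,0,-0.5,0,0,0,0,0,0,-0.65,0,0,0,0,0,0,-0.75,0,0,0,0,0,0,-0.75,0,0,0,0])

```text
clock: 6.0
tool_pos: [0.5575, -0.1021, 0.0919]
tool_rot: [-0.0, 0.991, 0.135, -0.0]
force: [-0.2, -0.1, -0.5]
finger_gap: 0.004
grip_force: 0.0
```

Emit:
send_rows(steps=[0,0,-0.1,0,0,0,0,0,0,-0.1,0,0,0,0,0,0,-0.1,0,0,0,0])

```text
clock: 6.3
tool_pos: [0.5576, -0.1021, 0.0913]
tool_rot: [0.0, 0.991, 0.135, 0.0]
force: [-0.6, 0.4, 0.8]
finger_gap: 0.005
grip_force: 0.7
```

Emit:
send_rows(steps=[0,0,-0.1,0,0,0,0,0,0,-0.1,0,0,0,0,0,0,-0.1,0,0,0,0])

```text
clock: 6.6
tool_pos: [0.5577, -0.1021, 0.0912]
tool_rot: [0.0, 0.991, 0.135, 0.0]
force: [-3.8, 0.7, 6.8]
finger_gap: 0.001
grip_force: 3.1
```

Emit:
send_rows(steps=[0,0,-0.1,0,0,0,0,0,0,-0.1,0,0,0,0,0,0,-0.1,0,0,0,0])

```text
clock: 6.9
tool_pos: [0.5577, -0.1021, 0.0911]
tool_rot: [0.0, 0.991, 0.135, -0.0]
force: [-4.2, 1.6, 10.3]
finger_gap: 0.003
grip_force: 5.2
```

The lid is seated: force rose to 10 N with the height steady at 91 mm. I'll lift off and move above the blue key.

Emit:
send_rows(steps=[0,0,2,0,0,0,0,0,0,4,0,0,0,0,-2,-3,4,0,0,0,0,-4.6,-6.9,4,0,0,0,0,-4.6,-6.9,4,0,0,0,0])

```text
clock: 7.4
tool_pos: [0.5095, -0.1741, 0.1289]
tool_rot: [0.001, 0.991, 0.133, -0.0]
force: [0.7, 1.0, -0.5]
finger_gap: 0.002
grip_force: 0.0
```

Run:
```python
from h import *
s,p,R=st(); print(p,s["force"],s["clock"])
c=save("side","pics/s3.png"); cv2.imwrite("pics/s3c.png",cv2.resize(c["image"][60:250,270:470,::-1],None,fx=3,fy=3))
hsv=cv2.cvtColor(c["image"],cv2.COLOR_RGB2HSV);W=world(c)
m=(hsv[...,0]>=4)&(hsv[...,0]<=15)&(hsv[...,1]>170)&(hsv[...,2]>110)
a=W-H; sx=a@ex; sy=a@[-.265,.964,0]
m&=(abs(sx+.159)<.02)&(abs(sy)<.1)&(W[...,2]>.07)
print(m.sum()); 
for lo,hi in((-.1,-.04),(-.04,.03),(.03,.1)):
    k=m&(sy>lo)&(sy<hi); print(k.sum(),np.median(W[k],0) if k.any() else 0)
```

```text
[ 0.50950361 -0.17405879  0.12891181] [ 0.67391933  0.95556035 -0.53864218] 7.4
525
139 [ 0.56422371 -0.17235621  0.09308429]
179 [ 0.5471262  -0.11020166  0.09290196]
207 [ 0.52866665 -0.04236146  0.09291887]
```

View pics/s3c.png

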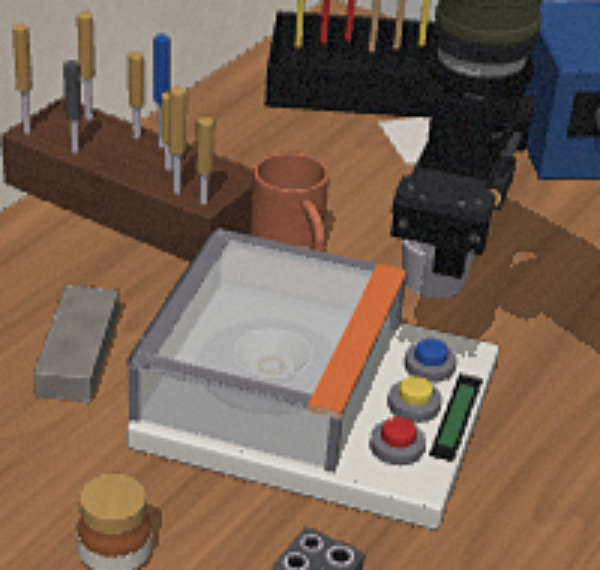

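The crop shows the lid lying flat, with the orange strip level from (390,275) to (330,405), and all keys up. The fingers are above the blue key (432,352). Descending.

Emit:
send_rows(steps=[0.1,0.2,-2,0,0,0,0,0.1,0.3,-4,0,0,0,0,0.1,0.3,-6,0,0,0,0,0.1,0.3,-6.8,0,0,0,0,0.1,0.3,-6.8,0,0,0,0])

```text
clock: 7.95
tool_pos: [0.5118, -0.167, 0.0595]
tool_rot: [-0.001, 0.991, 0.135, -0.001]
force: [0.4, -0.2, 0.1]
finger_gap: 0.005
grip_force: 0.0
```

Emit:
send_rows(steps=[0,-0.35,0,0,0,0,0,0,-0.35,-0.3,0,0,0,0,0,-0.35,-0.6,0,0,0,0,0,-0.35,-0.6,0,0,0,0])

```text
clock: 8.35
tool_pos: [0.5125, -0.1716, 0.0551]
tool_rot: [0.0, 0.991, 0.135, 0.0]
force: [-0.4, 0.8, 0.2]
finger_gap: 0.005
grip_force: 0.0
```

Emit:
send_rows(steps=[0,0,-0.2,0,0,0,0,0,0,-0.4,0,0,0,0,0,0,-0.5,0,0,0,0,0,0,-0.5,0,0,0,0])

```text
clock: 8.75
tool_pos: [0.5128, -0.1717, 0.0503]
tool_rot: [0.0, 0.991, 0.135, 0.0]
force: [0.0, -0.1, 1.6]
finger_gap: 0.003
grip_force: 1.0
```

Emit:
send_rows(steps=[0,0,-0.1,0,0,0,0,0,0,-0.2,0,0,0,0,0,0,-0.2,0,0,0,0])

```text
clock: 9.05
tool_pos: [0.5127, -0.1717, 0.0482]
tool_rot: [0.0, 0.991, 0.135, 0.0]
force: [-0.4, -0.3, 2.6]
finger_gap: 0.005
grip_force: 1.4
```

Emit:
send_rows(steps=[0,0,-0.1,0,0,0,0,0,0,-0.2,0,0,0,0,0,0,-0.2,0,0,0,0])

```text
clock: 9.35
tool_pos: [0.5127, -0.1717, 0.0463]
tool_rot: [0.0, 0.991, 0.135, 0.0]
force: [0.2, 0.1, 4.0]
finger_gap: 0.008
grip_force: 1.9
```

Emit:
send_rows(steps=[0,0,-0.1,0,0,0,0,0,0,-0.15,0,0,0,0,0,0,-0.15,0,0,0,0])

```text
clock: 9.65
tool_pos: [0.5128, -0.1717, 0.0461]
tool_rot: [0.0, 0.991, 0.135, -0.0]
force: [-4.5, 1.6, 12.4]
finger_gap: 0.003
grip_force: 6.0
```

The key bottomed out: it stopped at 46 mm and force rose past 4 N. Withdrawing.

Emit:
send_rows(steps=[0,0,0.4,0,0,0,0,0,0,1,0,0,0,0,0,0,3,0,0,0,0,0,0,6,0,0,0,0,0,0,10,0,0,0,0])

```text
clock: 10.15
tool_pos: [0.5103, -0.1706, 0.1425]
tool_rot: [-0.002, 0.991, 0.135, -0.003]
force: [0.5, -0.1, -0.3]
finger_gap: 0.003
grip_force: 0.0
```

Emit:
send_rows(steps=[0,0,4,0,0,0,0,-3,-3,8,0,0,0,0,-6,-6,8,0,0,0,0,-9,-9,8,0,0,0,0,-9,-9,8,0,0,0,0])

```text
clock: 10.65
tool_pos: [0.4197, -0.2639, 0.2244]
tool_rot: [0.0, 0.991, 0.132, -0.001]
force: [0.7, 0.9, 0.2]
finger_gap: 0.002
grip_force: 0.0
```

Run:
```python
from h import *
s,p,R=st(); print(p,s["force"],s["clock"])
c=save("side","pics/s4.png"); cv2.imwrite("pics/s4c.png",cv2.resize(c["image"][60:250,270:470,::-1],None,fx=3,fy=3))
c=save("top","pics/t4.png");hsv=cv2.cvtColor(c["image"],cv2.COLOR_RGB2HSV);W=world(c)
m=(hsv[...,0]>=105)&(hsv[...,0]<=120)&(hsv[...,1]>170)&(hsv[...,2]>110)&(np.linalg.norm((W-K)[...,:2],axis=-1)<.02)
print("blue",m.sum(),np.median(W[m],0))
```

```text
[ 0.41972201 -0.26394087  0.22444081] [0.73064495 0.85090622 0.16972383] 10.65
blue 126 [ 0.51151817 -0.17128987  0.05201451]
```

View pics/s4c.png

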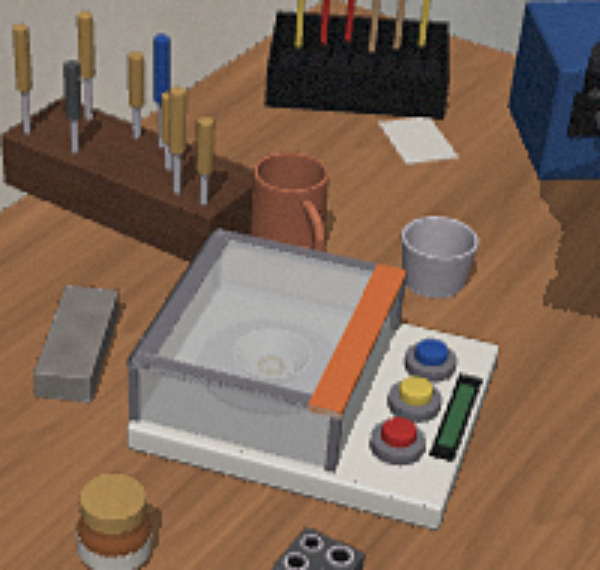

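The crop shows the lid shut, the blue key (432,352) back up at 52 mm, everything else in place and the arm clear.

```bash
python3 -c "
from station import manip
print(manip.sign_off())"
```

```text
the job is handed in; nothing more can be done
None
```

The lid is fully shut, then the blue tare key was pressed to its stop and came back up. The arm is withdrawn, nothing else was moved, and the job was handed in at about 11 s.

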